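# Lower the heavy lid of the dry-storage case and set its seal

## Task

Close the dry-storage case: push the heavy open lid forward by its bar and lower it on your fingers, braking it all the way so that it never drops or slams, until it rests on its catch. Then press down on the front part of the lid until it clicks fully home, keep pressing steadily with about 14 N for two seconds so that the seal sets, and let go. Never load the lid with more than 25 N, so do not clamp it between the fingers, and leave the things in and around the case where they are.

Things in the scene. Friction and masses are not known exactly. Their poses are not given: they have to be found in the camera images.
- case: white open box fixed to the desk, 170 (x) x 220 (y) mm, rim 85 mm high, walls 8 mm. Origin: centre of its underside, on the desk. Its own +x points to the hinge side, -x to the front (the side the bar is on when closed), y along the hinge.
- lid (a joint): angle of the grey lid, rad: 0 home, 1.57 upright, stop at 1.92; starts at 1.50-1.75, held by hinge friction (0.2 N m). Below about 1.35 it falls by its weight: 0.7-1.05 kg, mass centre 95 mm from the hinge, up to 4 N on the bar. Lowered, it stops on a spring catch at about 0.07; some 4 to 9 N at lid_press snaps it down onto a firm seal at 0 that hardly yields.
- lid_hinge (a point): point on the hinge axis, midway along it, 96 mm above the desk and 91 mm from the case's middle towards case +x. The axis is parallel to case y.
- lid_bar (a point): centre of the round steel bar, 14 mm thick, 120 mm long, parallel to the hinge and 235 mm from the hinge axis, in the lid's middle plane. Two 12 mm arms, at 60 mm to either side, carry it 57 mm beyond the lid's front edge; the space between bar and edge is open. Closed, it is 96 mm above the desk. It moves with the lid.
- lid_press (a point): point on the lid's outer (upper when closed) face to press on, 155 mm from the hinge axis, midway across; the lid is 22 mm thick, so it lies 107 mm above the desk when closed. Front edge of the lid: 178 mm from the hinge axis.
- dish: shallow metal dish, 90 mm wide, 14 mm high, lying in the case. Origin: centre of its underside.
- vial_a: small capped vial, 12 mm wide, 34 mm high, standing in the case. Origin: centre of its underside.
- vial_b: small capped vial like the other, standing in the case. Origin: centre of its underside.
- beaker: glass beaker, 72 mm wide, 90 mm high, standing behind the case. Origin: centre of its underside.
- tape: roll of tape lying flat, 93 mm wide, 48 mm high, to the right of the case. Origin: centre of its underside.
- white_bottle: white bottle with a screw cap, 58 mm wide, 123 mm high, standing behind the case. Origin: centre of its underside.

How it is judged:
By the outcome, as a careful person would: the job done as asked, in the order asked, and still so for the second after the job is handed in, with the robot touching nothing.
It also fails if it takes over 64 s, if anything falls off the work surface, if the arm or the gripper's body presses on something with over 40 N, if the wrist force passes 120 N, or if a joint passes its speed limit or range.

## Robot

A 7-joint arm with a two-finger parallel gripper is mounted at the origin on a cart in front of the work surface, level with it; the furniture and walls round the work are solid. World frame = base frame: x ahead of the robot, y to its left, z up, the work surface at z = 0. Lengths are in mm, angles in rad, forces in N, time in s.
With the tool pointing down it reaches from about 400 to 850 mm from the base axis. Payload 6.9 kg.
Tool frame: the origin (TCP) lies at the centre of the arm's flange, where the gripper is bolted on; the fingertips stand 173 mm ahead of it and the grasp point (between the pads) lies 155 mm ahead of it; z points along the fingers, y is the line along which they close (so a half turn about z gives the same grasp; the last joint's range is limited). The gripper opens to 85 mm and grips with 20 to 120 N. Pads are 22 mm wide; open, the fingers measure 114 mm over their backs; the gripper's body (76 mm by 85 mm) begins 54 mm behind the grasp point. The pads swing forward as they close: fully open they stand 13 mm farther back than shut.
Start: joints at [1.315, 0.507, -0.238, 1.5, 0.126, 1.149, -0.155], TCP at [221.194, -584.543, 404.675] pointing down, gripper open.
Joint ranges: [-3.08, 3.08], [-0.24, 2.05], [-1.43, 1.35], [0, 2.5], [-1.52, 4.66], [0.17, 1.96], [-2.89, 2.89]. Speed limits (rad/s): [2.39, 2.39, 3.14, 3.14, 3.14, 3.14, 3.14].

## Interface

Orientations are given as a 3x3 rotation matrix whose columns are the frame's x, y, z axes.
In Python, from bench import r gives the robot as it stands.
- The arm moves only by the shell command python3 -m jog 'ROWS' [OPENING] [FORCE]. ROWS is text: rows parted by semicolons, each of 6 numbers parted by spaces: the shift along the tool's x, y, z in mm, then the turn, a rotation vector about the tool's x, y, z in degrees. In form: dx dy dz rx ry rz; .... A call has 1 to 8 rows; each row shifts and turns the commanded pose from where the row before left it, along the tool's axes as they then stand; what a row does not reach is not made up. A row lasts 1/8 s, in which the tool goes at most 62.5 mm and 10.7 degrees, less where a joint would pass 70% of its speed; a pose out of reach is approached as far as the arm can. A call is refused whole if a number of a shift passes 62.5 or a number of a turn 10.7, either way. A call with a gripper value outside its range is refused whole. OPENING is the closure, from 0 (fully open) to 1 (shut), set as the call begins (- or left out, the last holds). The fingers move at their own pace and stop on an object; FORCE is the grip in N (left out, the last holds). Time passes only in rows, so rows that do not move let the fingers close. It gives the time, the measured TCP pose, the force, the opening and the grip force at its end, in the units of the state.
- r.state(): the state, without advancing time (a new reading comes with each control period).
- r.capture(name): name is "scene" or "top" or "wrist"; returns a dict with "image" (400x640x3 uint8, red, green, blue), "fx", "fy", "cx", "cy" (pixels), "position" and "orientation" of the camera in the world. Camera axes: x right, y down, z forward; pixel columns grow to the right and rows downward; lengths in mm; the calibration is good to about 2 mm. A picture is of the moment at which its call begins. There is no depth.
- r.sign_off(): hands the job in; it is judged then, once.
The state is a dict: "clock": time; "joint_pos": joint angles; "dq": joint speeds; "effort": joint torques, N m; "tcp_pos": TCP position; "tcp_rot": TCP orientation; "ft_force": force on the tool from outside, world axes, zero at the start; "torque": the same for the moment, N m; "grip_width": finger opening in mm; "grasp_force": force on a finger pad.
Only numpy, scipy, OpenCV 4.12 (cv2) and the standard library are available. Lean on these libraries where they do the work, as an engineer would, in place of code of your own. Each camera call takes 0.05 s, during which the arm holds its last target. There are 200 camera calls.

## Working session

There is one attempt and no reset: what is moved stays moved. The work goes in short steps, Python scripts to look and compute and a shell command to move; the robot and the scene stay as the last step left them, time stands still between calls to the robot, and variables do not carry over. Pictures are saved under pics/ and viewed, at most 10 in all, crops included, and the job is handed in when it is done.

```bash
ls; mkdir -p pics
python3 - <<'E'
from bench import r
import cv2,numpy as np
np.set_printoptions(precision=3,suppress=True)
for n in("scene","top"):
    c=r.capture(n);cv2.imwrite(f"pics/{n}0.png",c["image"][:,:,::-1])
    print(n,c["fx"],c["fy"],c["cx"],c["cy"],c["position"],c["orientation"])
s=r.state();print(s["clock"],s["tcp_pos"],s["tcp_rot"],s["ft_force"])
E
```

```text
pics
scene 416.47208042873757 416.47208042873757 322.4217317355127 204.09416336697592 [161.85  373.367 844.108] [[-0.691 -0.587  0.423]
 [-0.723  0.552 -0.416]
 [ 0.01  -0.593 -0.805]]
top 505.0121369013028 505.0121369013028 317.7085813063138 194.001540584005 [ 459.006  -11.155 1265.462] [[-0.023 -0.997  0.076]
 [-1.     0.024  0.013]
 [-0.015 -0.076 -0.997]]
0.1 [ 221.087 -584.405  403.896] [[ 0.935  0.354 -0.001]
 [ 0.354 -0.935  0.002]
 [-0.    -0.002 -1.   ]] [ 0.189 -0.642  0.331]
```

View pics/scene0.png

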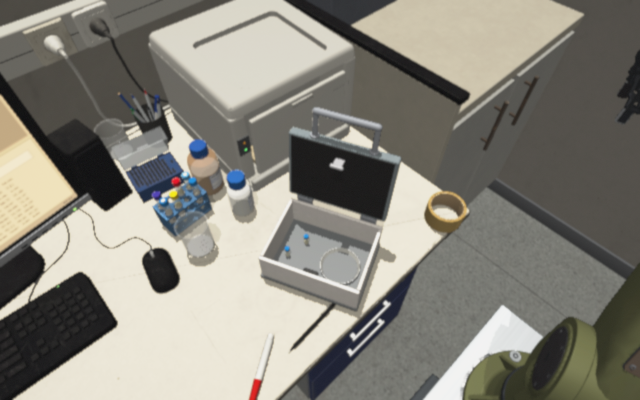

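View pics/top0.png

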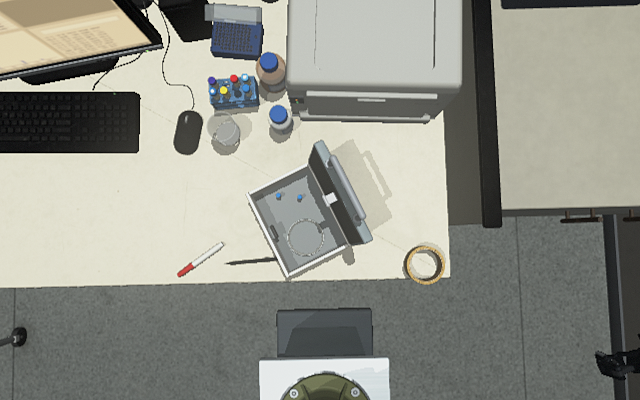

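Run:
```python
import cv2,numpy as np
a=cv2.imread("pics/top0.png")[130:290,235:405];b=cv2.imread("pics/scene0.png")[100:310,250:410]
a=cv2.resize(a,None,fx=3.5,fy=3.5,interpolation=cv2.INTER_CUBIC)
b=cv2.resize(b,None,fx=2.8,fy=2.8,interpolation=cv2.INTER_CUBIC)
cv2.imwrite("pics/a.png",a);cv2.imwrite("pics/b.png",b)
```

```text
(no output)
```

View pics/a.png

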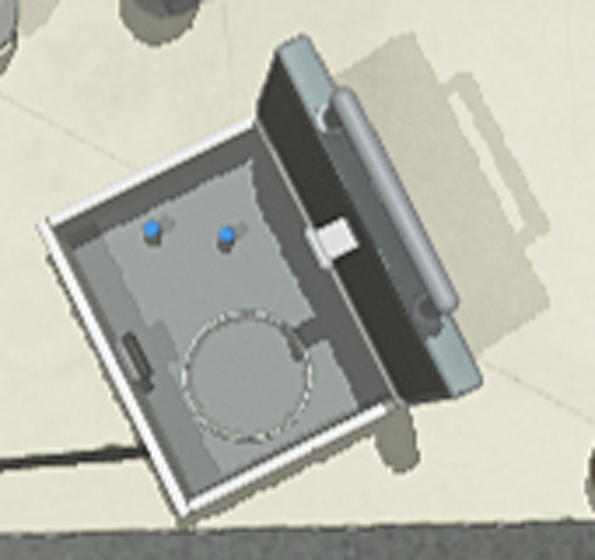

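View pics/b.png

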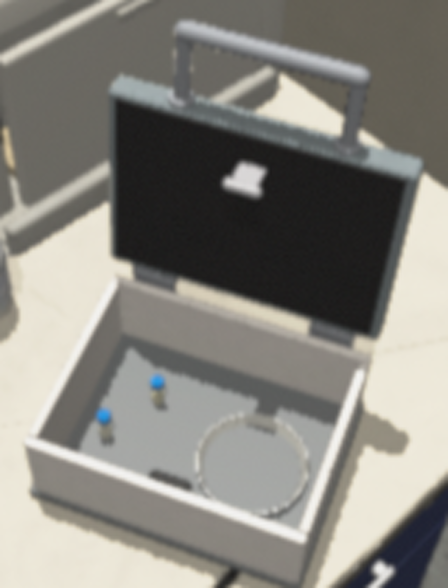

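```bash
cat > h.py <<'E'
import numpy as np
from bench import r
np.set_printoptions(precision=3,suppress=True)
def ray(c,p):
    R=np.array(c["orientation"]);d=R@np.array([(p[0]-c["cx"])/c["fx"],(p[1]-c["cy"])/c["fy"],1]);return np.array(c["position"]),d/np.linalg.norm(d)
def plane(c,p,z):
    o,d=ray(c,p);return o+d*(z-o[2])/d[2]
def tri(c1,p1,c2,p2):
    o1,d1=ray(c1,p1);o2,d2=ray(c2,p2)
    t=np.linalg.lstsq(np.c_[d1,-d2],o2-o1,rcond=None)[0];a=o1+d1*t[0];b=o2+d2*t[1];return (a+b)/2,np.linalg.norm(a-b)
E
python3 - <<'E'
from h import *
s=r.capture("scene");t=r.capture("top")
T=[plane(t,p,85) for p in((247.9,194),(287.6,276.3))];S=[plane(s,p,85) for p in((262.5,258.2),(357.1,291.8))]
print(T,S,np.linalg.norm(T[0]-T[1]))
A,e=tri(t,(332.1,157.1),s,(316.4,110.7));B,f=tri(t,(364.1,217.1),s,(378.6,126.8))
print(A,e,B,f,np.linalg.norm(A-B))
F=(T[0]+T[1]+S[0]+S[1])/4
v=T[0]-T[1]+S[0]-S[1]+2*(A-B);v[2]=0;v/=np.linalg.norm(v)
d=np.array([-v[1],v[0],0])  # front direction
H=F-176*d;H[2]=96
M=(A+B)/2;w=M-H
print("F",F,"d",d,"v",v,"H",H,"bar",M,"rad",np.hypot(w@d,w[2]),"ang",np.arctan2(w[2],w@d),"lat",w@v)
print("closedbar",H+235*d,"press",H+155*d)
E
```

```text
[array([553.006, 168.047,  85.   ]), array([359.445,  78.324,  85.   ])] [array([545.328, 167.19 ,  85.   ]), array([359.727,  79.424,  85.   ])] 213.34476342140985
[596.488 -29.587 329.738] 6.081743655332439 [486.171 -83.218 330.392] 1.9720574172446668 122.66446367984038
F [454.377 123.246  85.   ] d [-0.429  0.903  0.   ] v [0.903 0.429 0.   ] H [529.858 -35.746  96.   ] bar [541.33  -56.403 330.065] rad 235.2499282182353 ang 1.6712007181138744 lat 1.5041625899075832
closedbar [429.073 176.545  96.   ] press [463.383 104.276  96.   ]
```

```bash
cat >> h.py <<'E'
H=np.array([529.9,-35.7,96.]);d=np.array([-.429,.903,0]);v=np.array([.903,.429,0]);Z=np.array([0,0,1.])
L=155.
def Rt(t):
    z=-d*np.sin(t)-Z*np.cos(t);return np.c_[v,np.cross(z,v),z]
def pose(phi,t,L=L,off=0):   # grasp point at bar of lid angle phi, tool tilt t; off: shift along tool y
    R=Rt(t);return H+235*(np.cos(phi)*d+np.sin(phi)*Z)-L*R[:,2]+off*R[:,1],R
def step(p,R,q,Q):
    from scipy.spatial.transform import Rotation as O
    return np.r_[R.T@(q-p),np.degrees(O.from_matrix(R.T@Q).as_rotvec())]
def now():
    s=r.state();return np.array(s["tcp_pos"]),np.array(s["tcp_rot"]),s
E
python3 -m jog '40 -31 -19 0 0 0;40 -31 -19 0 0 0;40 -31 -19 0 0 0;40 -31 -19 0 0 0;40 -31 -19 0 0 0;40 -31 -19 0 0 0;40 -31 -19 0 0 0;40 -31 -19 0 0 0' 0.72 20
python3 -m jog '40 -31 0 0 0 0;40 -31 0 0 0 0;40 -31 0 0 0 0;30 -28 0 0 0 0;0 0 0 0 0 -2.4;0 0 0 0 0 -2.4;0 0 0 0 0 0'
python3 - <<'E'
from h import *
p,R,s=now();print(s["clock"],p,R,s["joint_pos"],s["grip_width"],s["ft_force"])
print(step(p,R,*pose(1.671,0)))
import cv2
for n in("scene","wrist"):
    cv2.imwrite(f"pics/{n}1.png",r.capture(n)["image"][:,:,::-1])
E
```

```text
clock: 1.2
tcp_pos: [433.2, -237.8, 557.4]
tcp_rot: [[0.935, 0.354, 0.0], [0.354, -0.935, -0.0], [-0.0, 0.0, -1.0]]
ft_force: [1.3, -1.1, -0.5]
grip_width: 23.5
grasp_force: 0.0
clock: 2.08
tcp_pos: [530.2, -73.0, 556.5]
tcp_rot: [[0.902, 0.431, -0.0], [0.431, -0.902, 0.0], [-0.0, -0.0, -1.0]]
ft_force: [-1.0, 0.0, -0.1]
grip_width: 23.9
grasp_force: 0.0
2.075 [530.155 -73.023 556.496] [[ 0.902  0.431 -0.   ]
 [ 0.431 -0.902  0.   ]
 [-0.    -0.    -1.   ]] [ 0.447  0.3   -0.511  1.443  0.146  1.437 -1.19 ] 23.896405846023704 [-1.002  0.02  -0.071]
[ 15.832 -10.269  71.672  -0.015   0.021   0.114]
```

View pics/wrist1.png

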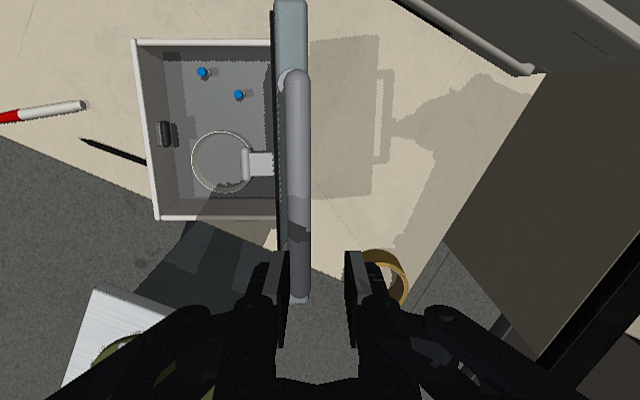

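View pics/scene1.png

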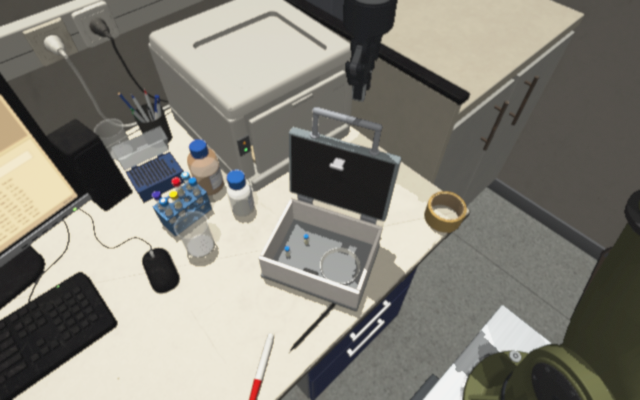

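```bash
python3 -m jog '16 -10 15 0 0 0;0 0 0 0 0 0;0 0 0 0 0 0' 0.5
python3 - <<'E'
from h import *
import cv2
c=r.capture("wrist");im=c["image"][:,:,::-1];cv2.imwrite("pics/wrist2.png",im)
# columns of bar edges: print gray profile rows
g=cv2.cvtColor(im.copy(),cv2.COLOR_BGR2GRAY)
for y in (110,150,200): print(y,list(g[y,270:350:2]))
print([plane(c,(x,150),330) for x in (290,300,310,320,330)])
p,R,s=now();print(p);print(step(p,R,*pose(1.671,0)))
E
```

```text
clock: 2.55
tcp_pos: [540.1, -57.7, 542.0]
tcp_rot: [[0.903, 0.43, -0.0], [0.43, -0.903, -0.0], [-0.0, 0.0, -1.0]]
ft_force: [-0.5, 0.3, -0.1]
grip_width: 43.2
grasp_force: 0.0
110 [np.uint8(66), np.uint8(67), np.uint8(68), np.uint8(67), np.uint8(68), np.uint8(43), np.uint8(9), np.uint8(9), np.uint8(29), np.uint8(29), np.uint8(66), np.uint8(166), np.uint8(155), np.uint8(168), np.uint8(43), np.uint8(53), np.uint8(46), np.uint8(88), np.uint8(108), np.uint8(119), np.uint8(126), np.uint8(131), np.uint8(135), np.uint8(136), np.uint8(132), np.uint8(130), np.uint8(125), np.uint8(115), np.uint8(100), np.uint8(100), np.uint8(156), np.uint8(153), np.uint8(152), np.uint8(153), np.uint8(149), np.uint8(148), np.uint8(149), np.uint8(149), np.uint8(148), np.uint8(152)]
150 [np.uint8(128), np.uint8(62), np.uint8(66), np.uint8(66), np.uint8(66), np.uint8(72), np.uint8(11), np.uint8(6), np.uint8(24), np.uint8(24), np.uint8(70), np.uint8(70), np.uint8(70), np.uint8(72), np.uint8(70), np.uint8(72), np.uint8(68), np.uint8(100), np.uint8(116), np.uint8(125), np.uint8(133), np.uint8(139), np.uint8(144), np
[... 387 characters left out ...]
nt8(27), np.uint8(40), np.uint8(65), np.uint8(65), np.uint8(69), np.uint8(70), np.uint8(69), np.uint8(58), np.uint8(95), np.uint8(113), np.uint8(123), np.uint8(132), np.uint8(137), np.uint8(139), np.uint8(139), np.uint8(137), np.uint8(132), np.uint8(126), np.uint8(115), np.uint8(100), np.uint8(76), np.uint8(155), np.uint8(154), np.uint8(156), np.uint8(153), np.uint8(152), np.uint8(151), np.uint8(155), np.uint8(151), np.uint8(152), np.uint8(154)]
[array([576.417, -25.798, 330.   ]), array([578.593, -30.351, 330.   ]), array([580.768, -34.905, 330.   ]), array([582.943, -39.459, 330.   ]), array([585.119, -44.013, 330.   ])]
[540.106 -57.827 542.203]
[ 0.269 -0.897 57.382  0.034 -0.008  0.059]
```

View pics/wrist2.png

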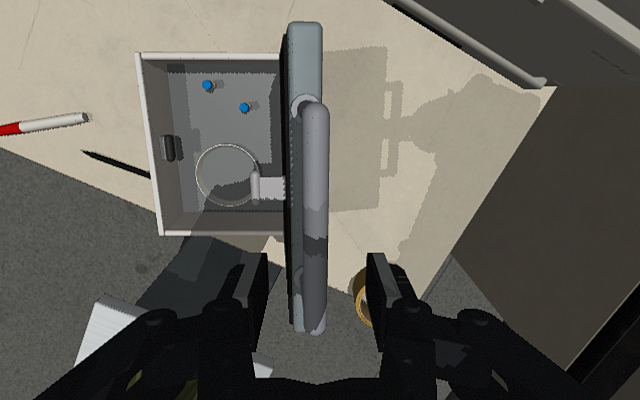

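```bash
python3 -m jog '6 0 15 0 0 0;0 0 15 0 0 0;0 0 15 0 0 0;0 0 12 0 0 0;0 0 0 0 0 0;0 0 0 0 0 0'
python3 -m jog '0 0 0 0 0 0;0 0 0 0 0 0;0 0 0 0 0 0' 0.73
python3 - <<'E'
from h import *
p,R,s=now();print(p,s["ft_force"],s["joint_pos"])
phi0=1.671
def t(phi): return np.radians(52)*(1.671-phi)/1.6
a=pose(1.671,0)
for phi in np.arange(1.646,0.05,-0.025):
    b=pose(phi,t(phi),off=-4 if phi>1.4 else 0)
    if abs(phi-1.646)<.001 or round((1.671-phi)/.025)%4==0: print("%.3f"%phi,step(*a,*b),b[0])
    a=b
E
```

```text
clock: 3.35
tcp_pos: [545.8, -54.6, 485.0]
tcp_rot: [[0.902, 0.431, 0.001], [0.431, -0.902, 0.0], [0.001, 0.0, -1.0]]
ft_force: [-0.4, 0.3, 0.3]
grip_width: 42.6
grasp_force: 0.0
clock: 3.72
tcp_pos: [545.7, -54.5, 484.9]
tcp_rot: [[0.902, 0.431, 0.0], [0.431, -0.902, -0.0], [0.0, 0.0, -1.0]]
ft_force: [0.3, 0.5, -0.7]
grip_width: 23.0
grasp_force: 0.0
[545.717 -54.549 484.88 ] [ 0.251  0.454 -0.731] [ 0.405  0.354 -0.512  1.561  0.179  1.273 -1.258]
1.646 [ -0.    -12.043  -0.442  -0.812   0.     -0.   ] [534.816 -46.047 485.264]
1.571 [ 0.    -8.059 -0.252 -0.812  0.    -0.   ] [524.438 -24.202 485.524]
1.471 [-0.    -8.068  0.002 -0.812 -0.    -0.   ] [510.623   4.875 483.382]
1.371 [ 0.    -8.065  0.2   -0.812 -0.     0.   ] [498.63   30.119 479.086]
1.271 [ 0.    -8.052  0.454 -0.812 -0.     0.   ] [485.169  58.455 471.546]
1.171 [-0.    -8.028  0.708 -0.812  0.     0.   ] [472.052  86.063 461.276]
1.071 [-0.    -7.992  0.959 -0.812  0.    -0.   ] [459.388 112.72  448.364]
0.971 [-0.    -7.946  1.21  -0.812  0.    -0.   ] [447.278 138.21  432.922]
0.871 [-0.    -7.889  1.457 -0.812 -0.     0.   ] [435.819 162.33  415.082]
0.771 [ 0.    -7.822  1.703 -0.812 -0.    -0.   ] [425.103 184.886 394.997]
0.671 [-0.    -7.743  1.944 -0.812  0.    -0.   ] [415.214 205.702 372.842]
0.571 [-0.    -7.655  2.183 -0.812  0.    -0.   ] [406.229 224.615 348.805]
0.471 [ 0.    -7.556  2.417 -0.812  0.     0.   ] [398.216 241.482 323.095]
0.371 [-0.    -7.447  2.647 -0.812 -0.    -0.   ] [391.235 256.176 295.932]
0.271 [ 0.    -7.329  2.871 -0.813 -0.    -0.   ] [385.337 268.59  267.549]
0.171 [ 0.    -7.201  3.09  -0.813  0.     0.   ] [380.562 278.641 238.188]
0.071 [ 0.    -7.063  3.304 -0.813  0.     0.   ] [376.94  286.264 208.099]
```

```bash
python3 -m jog '0 -3 0 -0.8 0 0;0 -4 0 -0.8 0 0;0 -6 0 -0.8 0 0;0 -7 -0.2 -0.8 0 0;0 -8 -0.2 -0.8 0 0;0 -8 -0.2 -0.8 0 0;0 -8 -0.1 -0.8 0 0'
cat >> h.py <<'E'
def rel():
    # lid angle of the grasp centre, and radius error along tool z
    p,R,s=now();g=p+L*R[:,2]-H
    print("clk",round(s["clock"],2),"phi",np.arctan2(g[2],g@d),"rad",np.hypot(g[2],g@d),"lat",g@v,"tilt",np.degrees(np.arctan2(-R[:,2]@d,-R[2,2])),"F tool",R.T@np.array(s["ft_force"]),"w",s["grip_width"],"q",np.array(s["joint_pos"]))
E
python3 -c "
from h import *
rel()"
```

```text
clock: 4.6
tcp_pos: [526.5, -14.3, 483.2]
tcp_rot: [[0.902, 0.429, 0.043], [0.431, -0.898, -0.089], [0.0, 0.098, -0.995]]
ft_force: [0.7, -0.4, 0.3]
grip_width: 23.0
grasp_force: 0.5
clk 4.6 phi 1.546948727904702 rad 233.0425427708521 lat 6.14836702011311 tilt 5.650953961199107 F tool [ 0.478  0.677 -0.201] w 22.993314868515903 q [ 0.316  0.305 -0.508  1.638  0.257  1.219 -1.382]
```

```bash
python3 -m jog '0 -8 -0.1 -0.8 0 0;0 -8 0 -0.8 0 0;0 -8 0 -0.8 0 0;0 -8 0 -0.8 0 0;0 -6 0 -0.8 0 0;0 -5 0 -0.8 0 0;0 -4 0 -0.8 0 0;0 -4 0 -0.8 0 0'
python3 -c "
from h import *
rel()"
python3 -m jog '0 -4 0.1 -0.4 0 0;0 -4 0.1 -0.4 0 0;0 -4 0.1 -0.4 0 0;0 -4 0.1 -0.4 0 0;0 -4 0.1 -0.4 0 0;0 -4 0.1 -0.4 0 0;0 -4 0.1 -0.4 0 0;0 -4 0.2 -0.4 0 0'
python3 -c "
from h import *
rel()
import cv2
c=r.capture('scene')['image'];cv2.imwrite('pics/s3.png',cv2.resize(c[80:310,230:430,::-1],None,fx=2.5,fy=2.5))"
```

```text
clock: 5.6
tcp_pos: [504.9, 30.8, 476.2]
tcp_rot: [[0.902, 0.421, 0.09], [0.431, -0.883, -0.188], [0.0, 0.209, -0.978]]
ft_force: [0.3, 0.2, 0.5]
grip_width: 23.2
grasp_force: 0.2
clk 5.6 phi 1.4043073715920114 rad 231.83537316644293 lat 6.0610964327038745 tilt 12.047922704409654 F tool [ 0.345  0.061 -0.496] w 23.221399877703398 q [ 0.2    0.267 -0.507  1.718  0.365  1.18  -1.554]
clock: 6.6
tcp_pos: [491.6, 58.8, 467.9]
tcp_rot: [[0.902, 0.416, 0.113], [0.431, -0.871, -0.237], [0.0, 0.263, -0.965]]
ft_force: [-0.5, -0.5, -0.6]
grip_width: 23.0
grasp_force: 0.1
clk 6.6 phi 1.3024972344724273 rad 230.59351868150938 lat 6.050558528544393 tilt 15.219650469252842 F tool [-0.629  0.037  0.678] w 23.024916356555398 q [ 0.126  0.257 -0.511  1.762  0.426  1.167 -1.666]
```

View pics/s3.png

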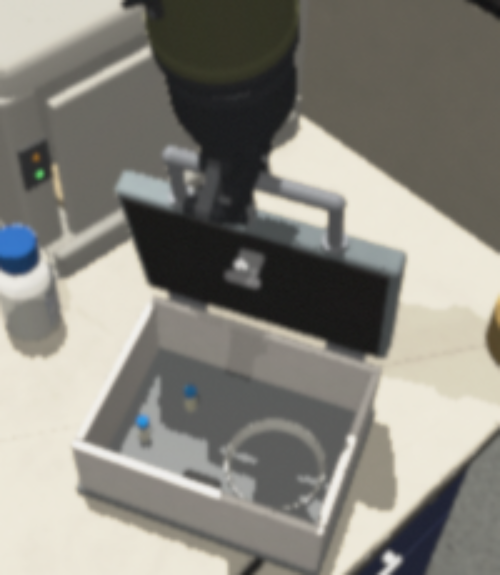

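```bash
cat >> h.py <<'E'
def plan(dphi=.2,n=8,tend=52,phiend=.07):
    p,R,s=now();g=p+L*R[:,2]-H;phi=np.arctan2(g[2],g@d);t=np.arctan2(-R[:,2]@d,-R[2,2])
    dt=(np.radians(tend)-t)/max(phi-phiend,dphi)*dphi
    rad=np.hypot(g[2],g@d);a=(p,R)
    for k in range(1,n+1):
        f=phi-dphi*k/n;Q=Rt(t+dt*k/n);rr=rad+(235-rad)*k/n
        q=H+rr*(np.cos(f)*d+np.sin(f)*Z)+(g@v)*v-L*Q[:,2]
        if k in(1,n//2,n):print(step(*a,q,Q))
        a=(q,Q)
E
python3 -c "
from h import *
plan()"
```

```text
[ 0.117 -7.747 -0.42  -0.74  -0.038  0.154]
[-0.    -7.853 -0.221 -0.748 -0.    -0.   ]
[-0.    -7.912  0.064 -0.748 -0.    -0.   ]
```

```bash
python3 -m jog '0 -7 -0.4 -0.7 0 0;0 -7.8 -0.3 -0.7 0 0;0 -7.8 -0.3 -0.7 0 0;0 -7.8 -0.2 -0.8 0 0;0 -7.8 -0.2 -0.8 0 0;0 -7.8 -0.1 -0.8 0 0;0 -7.8 0 -0.8 0 0;0 -7.8 0 -0.8 0 0'
python3 -c "
from h import *
rel();plan()"
```

```text
clock: 7.65
tcp_pos: [466.0, 112.3, 450.4]
tcp_rot: [[0.902, 0.401, 0.157], [0.431, -0.84, -0.328], [0.0, 0.364, -0.931]]
ft_force: [-0.3, 0.2, 0.6]
grip_width: 23.0
grasp_force: 0.3
clk 7.65 phi 1.1084395456384502 rad 234.63748916560772 lat 5.939403864892691 tilt 21.342975211399054 F tool [-0.141 -0.065 -0.703] w 23.000410957101042 q [-0.025  0.259 -0.522  1.831  0.544  1.179 -1.897]
[ 0.132 -7.752  0.594 -0.727 -0.045  0.111]
[ 0.    -7.812  0.781 -0.738  0.     0.   ]
[-0.    -7.772  1.063 -0.738  0.    -0.   ]
```

```bash
cat >> h.py <<'E'
from scipy.spatial.transform import Rotation as O
def plan2(dphi=.2,n=8,dt=5,dyaw=0,slack=0):
    p,R,s=now();g=p+L*R[:,2]-H;phi=np.arctan2(g[2],g@d);t=np.arctan2(-R[:,2]@d,-R[2,2])
    y0=(Rt(t).T@R);y0=np.degrees(np.arctan2(y0[1,0],y0[0,0]))
    rad=np.hypot(g[2],g@d);a=(p,R);print("yaw",y0)
    for k in range(1,n+1):
        f=phi-dphi*k/n;Q=Rt(t+np.radians(dt)*k/n)@O.from_euler("z",y0+dyaw*k/n,degrees=True).as_matrix();rr=rad+(235-rad)*k/n
        q=H+rr*(np.cos(f)*d+np.sin(f)*Z)+(g@v)*v-L*Q[:,2]
        if k in(1,n//2,n):print(step(*a,q,Q))
        a=(q,Q)
E
python3 -c "
from h import *
plan2(dyaw=-8)"
```

```text
yaw -0.11137769728361661
[ 0.132 -7.447  0.59  -0.614 -0.051 -1.   ]
[ 0.407 -7.491  0.812 -0.624 -0.039 -1.   ]
[ 0.923 -7.394  1.139 -0.619 -0.083 -1.   ]
```

```bash
python3 -m jog '0.1 -7.4 0.6 -0.6 0 -1;0.2 -7.5 0.7 -0.6 0 -1;0.3 -7.5 0.7 -0.6 0 -1;0.4 -7.5 0.8 -0.6 0 -1;0.5 -7.5 0.9 -0.6 0 -1;0.7 -7.4 1 -0.6 -0.1 -1;0.8 -7.4 1 -0.6 -0.1 -1;0.9 -7.4 1.1 -0.6 -0.1 -1' 0.7
python3 -c "
from h import *
rel();plan2(dyaw=-4)"
```

```text
clock: 8.65
tcp_pos: [443.9, 159.4, 420.3]
tcp_rot: [[0.839, 0.51, 0.191], [0.541, -0.742, -0.397], [-0.061, 0.437, -0.898]]
ft_force: [0.3, 0.9, -1.7]
grip_width: 25.8
grasp_force: 0.5
clk 8.65 phi 0.9073366128944232 rad 235.08253427429574 lat 6.2598207552215985 tilt 26.14654579658979 F tool [ 0.833 -1.225  1.239] w 25.849295923846963 q [-0.151  0.299 -0.555  1.893  0.648  1.201 -1.984]
yaw -8.164272610098102
[ 1.28  -7.209  1.343 -0.592 -0.181 -0.5  ]
[ 1.236 -7.255  1.542 -0.616 -0.108 -0.5  ]
[ 1.469 -7.113  1.859 -0.611 -0.129 -0.5  ]
```

```bash
python3 -m jog '1.2 -7.2 1.3 -0.6 -0.1 -0.5;1.2 -7.2 1.4 -0.6 -0.1 -0.5;1.2 -7.2 1.5 -0.6 -0.1 -0.5;1.2 -7.2 1.5 -0.6 -0.1 -0.5;1.3 -7.2 1.6 -0.6 -0.1 -0.5;1.3 -7.2 1.7 -0.6 -0.1 -0.5;1.4 -7.2 1.8 -0.6 -0.1 -0.5;1.4 -7.1 1.8 -0.6 -0.1 -0.5'
python3 -c "
from h import *
rel();plan2(dyaw=-2)"
```

```text
clock: 9.65
tcp_pos: [424.6, 200.5, 381.5]
tcp_rot: [[0.805, 0.549, 0.223], [0.583, -0.666, -0.464], [-0.106, 0.504, -0.857]]
ft_force: [1.0, 1.3, -0.8]
grip_width: 25.6
grasp_force: 0.7
clk 9.65 phi 0.7073746383037642 rad 234.99424008073015 lat 6.63615779517992 tilt 31.009787752146238 F tool [ 1.67  -0.741  0.298] w 25.567100281199053 q [-0.284  0.369 -0.563  1.945  0.742  1.23  -2.135]
yaw -12.126091630394408
[ 1.879 -6.875  2.001 -0.566 -0.275 -0.25 ]
[ 1.593 -6.97   2.173 -0.609 -0.141 -0.25 ]
[ 1.683 -6.814  2.477 -0.606 -0.151 -0.25 ]
```

```bash
python3 -m jog '1.6 -6.9 2 -0.6 -0.1 -0.2;1.6 -6.9 2 -0.6 -0.1 -0.2;1.6 -6.9 2.1 -0.6 -0.1 -0.2;1.6 -7 2.2 -0.6 -0.1 -0.2;1.6 -7 2.2 -0.6 -0.1 -0.2;1.6 -6.9 2.3 -0.6 -0.1 -0.2;1.7 -6.9 2.4 -0.6 -0.1 -0.2;1.7 -6.8 2.5 -0.6 -0.1 -0.2'
python3 -c "
from h import *
rel();plan2(dyaw=0)"
```

```text
clock: 10.65
tcp_pos: [408.8, 234.8, 335.7]
tcp_rot: [[0.793, 0.551, 0.258], [0.594, -0.609, -0.526], [-0.133, 0.571, -0.81]]
ft_force: [-1.1, 0.1, -1.1]
grip_width: 25.7
grasp_force: 0.9
clk 10.65 phi 0.5069148334800944 rad 234.99781186314803 lat 7.89338271953627 tilt 35.86983541978465 F tool [-0.684 -1.301  0.598] w 25.691334681363376 q [-0.412  0.46  -0.548  1.989  0.827  1.255 -2.31 ]
yaw -13.685221069761079
[ 2.741 -6.38   2.651 -0.49  -0.567 -0.002]
[ 1.624 -6.669  2.789 -0.607 -0.148 -0.   ]
[ 1.585 -6.509  3.076 -0.607 -0.148  0.   ]
```

```bash
python3 -m jog '1.9 -6.5 2.6 -0.6 -0.2 0;1.8 -6.6 2.7 -0.6 -0.2 0;1.7 -6.6 2.8 -0.6 -0.2 0;1.6 -6.6 2.8 -0.6 -0.1 0;1.6 -6.6 2.9 -0.6 -0.1 0;1.6 -6.6 2.9 -0.6 -0.1 0;1.6 -6.5 3 -0.6 -0.1 0;1.6 -6.5 3 -0.6 -0.1 0'
python3 -c "
from h import *
rel();plan2(dphi=.1,dyaw=0,dt=2.5)"
```

```text
clock: 11.65
tcp_pos: [397.3, 261.0, 284.4]
tcp_rot: [[0.799, 0.528, 0.288], [0.583, -0.562, -0.586], [-0.148, 0.637, -0.757]]
ft_force: [-1.0, 0.8, -2.2]
grip_width: 25.4
grasp_force: 1.0
clk 11.65 phi 0.30800147107413134 rad 234.56518911662224 lat 8.911331484898293 tilt 40.79664749114089 F tool [ 0.019 -2.356  0.918] w 25.416528534942106 q [-0.526  0.569 -0.514  2.018  0.899  1.279 -2.487]
yaw -13.630057870510223
[ 2.061 -2.822  1.611 -0.17  -0.557 -0.   ]
[ 0.785 -3.237  1.561 -0.304 -0.074 -0.   ]
[ 0.775 -3.196  1.632 -0.304 -0.074  0.   ]
```

```bash
python3 -m jog '1 -3.2 1.5 -0.3 -0.1 0;0.9 -3.2 1.5 -0.3 -0.1 0;0.8 -3.2 1.5 -0.3 -0.1 0;0.8 -3.2 1.6 -0.3 -0.1 0;0.8 -3.2 1.6 -0.3 -0.1 0;0.8 -3.2 1.6 -0.3 -0.1 0;0.8 -3.2 1.6 -0.3 -0.1 0;0.8 -3.2 1.6 -0.3 -0.1 0'
python3 -c "
from h import *
rel()"
python3 -m jog '0.8 -3.2 1.6 -0.3 -0.1 0;0.8 -3.2 1.6 -0.3 -0.1 0;0.8 -3.2 1.6 -0.3 -0.1 0;0.8 -3.1 1.7 -0.3 -0.1 0;0.7 -3.1 1.7 -0.3 0 0'
python3 -c "
from h import *
rel();plan2(dphi=.05,n=8,dt=0)"
```

```text
clock: 12.65
tcp_pos: [393.0, 271.5, 257.7]
tcp_rot: [[0.803, 0.516, 0.299], [0.575, -0.537, -0.617], [-0.158, 0.667, -0.728]]
ft_force: [1.3, 0.9, -2.3]
grip_width: 25.6
grasp_force: 0.9
clk 12.65 phi 0.20978115908924616 rad 234.9867807918389 lat 8.973648173396466 tilt 43.29068198148768 F tool [ 1.887 -1.376  1.514] w 25.613339941692416 q [-0.575  0.629 -0.494  2.025  0.928  1.293 -2.563]
clock: 13.28
tcp_pos: [390.4, 276.8, 240.5]
tcp_rot: [[0.805, 0.508, 0.306], [0.57, -0.521, -0.635], [-0.163, 0.686, -0.709]]
ft_force: [-0.4, 0.6, -2.8]
grip_width: 25.4
grasp_force: 0.9
clk 13.28 phi 0.14764076094633127 rad 235.31243006611027 lat 8.802176496533955 tilt 44.85161393149336 F tool [ 0.486 -2.485  1.479] w 25.413023888788835 q [-0.603  0.667 -0.48   2.029  0.946  1.299 -2.609]
yaw -13.61006183913373
[ 0.867 -0.839  1.026  0.072 -0.231  0.002]
[ 0.267 -1.103  0.935 -0.    -0.    -0.   ]
[ 0.261 -1.079  0.962 -0.    -0.    -0.   ]
```

```bash
python3 -m jog '0.3 -1.1 0.9 0 0 0;0.3 -1.1 0.9 0 0 0;0.3 -1.1 0.9 0 0 0;0.3 -1.1 0.9 0 0 0;0.3 -1.1 0.9 0 0 0;0.3 -1.1 0.9 0 0 0;0.3 -1.1 0.9 0 0 0;0 0 0 0 0 0'
python3 -c "
from h import *
rel()"
python3 -m jog '0.3 -1.1 0.9 0 0 0;0.3 -1.1 0.9 0 0 0;0.3 -1.1 0.9 0 0 0;0.3 -1.1 0.9 0 0 0;0 0 0 0 0 0;0 0 0 0 0 0'
python3 -c "
from h import *
rel()
import cv2
c=r.capture('scene')['image'];cv2.imwrite('pics/s4.png',cv2.resize(c[130:330,200:420,::-1],None,fx=2.7,fy=2.7))"
```

```text
clock: 14.28
tcp_pos: [390.2, 278.0, 230.5]
tcp_rot: [[0.805, 0.508, 0.306], [0.571, -0.521, -0.635], [-0.163, 0.686, -0.709]]
ft_force: [-0.3, 0.2, -1.7]
grip_width: 25.8
grasp_force: 1.3
clk 14.28 phi 0.10465928788955645 rad 235.28141363384873 lat 9.10325523159954 tilt 44.82491811201293 F tool [ 0.137 -1.437  1.014] w 25.77944619586795 q [-0.608  0.685 -0.477  2.033  0.956  1.288 -2.629]
clock: 15.02
tcp_pos: [390.0, 278.7, 224.8]
tcp_rot: [[0.805, 0.508, 0.306], [0.571, -0.521, -0.635], [-0.163, 0.686, -0.709]]
ft_force: [0.4, 0.4, -3.1]
grip_width: 25.7
grasp_force: 1.2
clk 15.03 phi 0.08036342240995648 rad 235.45730516122268 lat 9.270788865430903 tilt 44.82146557534748 F tool [ 0.997 -2.12   2.076] w 25.71922458281687 q [-0.611  0.695 -0.474  2.036  0.962  1.282 -2.64 ]
```

View pics/s4.png

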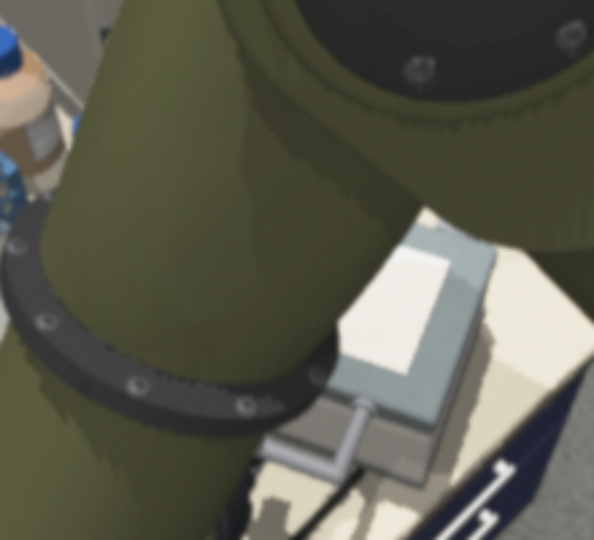

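```bash
python3 -m jog '0.3 -1.1 0.9 0 0 0;0.3 -1.1 0.9 0 0 0;0 0 0 0 0 0;0 0 0 0 0 0'
python3 -c "
from h import *
rel()"
python3 -m jog '0.3 -1.1 0.9 0 0 0;0.3 -1.1 0.9 0 0 0;0 0 0 0 0 0;0 0 0 0 0 0'
python3 -c "
from h import *
rel()"
```

```text
clock: 15.58
tcp_pos: [390.0, 279.0, 222.1]
tcp_rot: [[0.805, 0.508, 0.307], [0.57, -0.521, -0.635], [-0.163, 0.686, -0.709]]
ft_force: [0.5, 0.7, -0.5]
grip_width: 25.7
grasp_force: 0.0
clk 15.57 phi 0.06866478653543585 rad 235.50236768328097 lat 9.343981778643492 tilt 44.837195924930406 F tool [ 0.859 -0.423  0.086] w 25.694276331468984 q [-0.613  0.7   -0.473  2.037  0.965  1.28  -2.646]
clock: 16.08
tcp_pos: [389.8, 279.4, 219.1]
tcp_rot: [[0.805, 0.508, 0.307], [0.571, -0.521, -0.635], [-0.163, 0.686, -0.709]]
ft_force: [-0.4, -0.2, -0.2]
grip_width: 25.7
grasp_force: 0.0
clk 16.07 phi 0.05599413366621963 rad 235.73402420237886 lat 9.389806723005425 tilt 44.83197474203408 F tool [-0.386 -0.192  0.147] w 25.72664209663262 q [-0.615  0.705 -0.472  2.038  0.968  1.277 -2.651]
```

```bash
python3 -m jog '0 0 -8 0 0 0;0 0 -15 0 0 0;0 0 -20 0 0 0;0 0 -25 0 0 0;0 0 -25 0 0 0;0 0 -25 0 0 0;0 0 -5 0 0 0;0 0 0 0 0 0'
python3 -m jog '0 0 0 9 0 0;0 0 0 9 0 0;0 0 0 9 0 0;0 0 0 9 0 0;0 0 0 8.8 0 0;0 0 0 0 0 0' 1
python3 -c "
from h import *
rel()
p,R,s=now();print(p,step(p,R,np.array([463.4,104.3,340]),Rt(0)))"
```

```text
clock: 17.08
tcp_pos: [351.9, 357.6, 306.6]
tcp_rot: [[0.805, 0.508, 0.307], [0.571, -0.521, -0.635], [-0.162, 0.686, -0.709]]
ft_force: [0.6, 0.9, 0.3]
grip_width: 25.3
grasp_force: 0.0
clock: 17.82
tcp_pos: [353.6, 355.4, 305.5]
tcp_rot: [[0.807, 0.573, -0.142], [0.567, -0.82, -0.085], [-0.165, -0.012, -0.986]]
ft_force: [-0.8, -0.5, 0.2]
grip_width: -0.3
grasp_force: 0.0
clk 17.82 phi 0.13212526685831721 rad 430.0510228395866 lat -16.894921084441513 tilt 0.9307445288180096 F tool [-0.968  0.01  -0.091] w -0.25228268087289346 q [-0.306  0.565 -0.79   1.883  0.366  1.025 -2.222]
[353.598 355.388 305.527] [-59.295 268.289 -28.201   0.128   9.516   9.571]
```

```bash
python3 -m jog '0 0 -30 0 4.8 0;0 0 -10 0 4.8 0;0 0 0 0 0 0'
python3 -c "
from h import *
p,R,s=now();print(p,R,step(p,R,np.array([463.4,104.3,320]),Rt(0)))"
```

```text
clock: 18.2
tcp_pos: [356.4, 360.3, 346.4]
tcp_rot: [[0.816, 0.577, -0.002], [0.577, -0.816, 0.01], [0.004, -0.01, -1.0]]
ft_force: [-0.6, 0.1, 0.1]
grip_width: 0.1
grasp_force: 0.0
[356.437 360.282 346.415] [[ 0.816  0.577 -0.002]
 [ 0.577 -0.816  0.01 ]
 [ 0.004 -0.01  -1.   ]] [-60.611 270.993  23.557  -0.568  -0.209   9.862]
```

```bash
python3 -m jog '-10 45 0 0 0 0;-10 45 0 0 0 0;-10 45 0 -0.5 0 0;-10 45 0 0 0 0;-10 45 0 0 0 0;-10 45 15 0 0 0;0 0 15 0 0 0;0 0 0 0 0 0'
python3 -c "
from h import *
import cv2
p,R,s=now();print(p,R,step(p,R,np.array([463.4,104.3,291]),Rt(0)),s['ft_force'])
cv2.imwrite('pics/w5.png',r.capture('wrist')['image'][:,:,::-1])"
```

```text
clock: 19.2
tcp_pos: [463.0, 105.5, 311.9]
tcp_rot: [[0.817, 0.577, -0.004], [0.577, -0.817, 0.004], [-0.001, -0.006, -1.0]]
ft_force: [0.3, 0.4, 0.3]
grip_width: 0.0
grasp_force: 0.0
[463.038 105.506 311.868] [[ 0.817  0.577 -0.004]
 [ 0.577 -0.817  0.004]
 [-0.001 -0.006 -1.   ]] [-0.388  1.316 20.861 -0.334  0.062  9.822] [0.319 0.378 0.322]
```

View pics/w5.png

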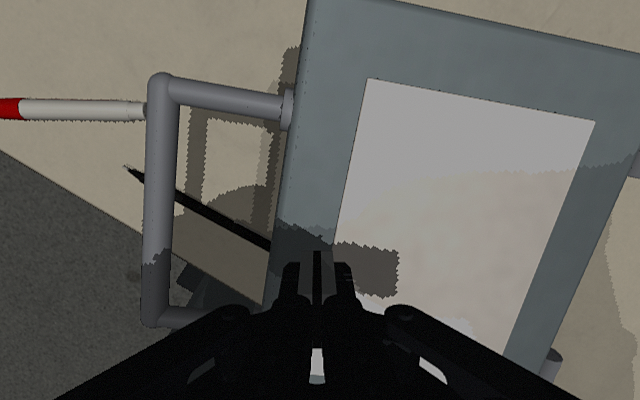

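```bash
python3 -m jog '0 0 6 0 0 0;0 0 6 0 0 0;0 0 4 0 0 0;0 0 0 0 0 0' - | egrep 'pos|force:'
python3 -m jog '0 0 1 0 0 0;0 0 1 0 0 0;0 0 1 0 0 0;0 0 0 0 0 0' | egrep 'pos|ft'
python3 -m jog '0 0 0.5 0 0 0;0 0 0.5 0 0 0;0 0 0 0 0 0' | egrep 'pos|ft'
```

```text
tcp_pos: [463.6, 105.5, 297.1]
ft_force: [0.1, 0.5, -0.7]
grasp_force: 0.0
tcp_pos: [463.7, 105.4, 294.3]
ft_force: [-0.1, 1.0, 0.5]
tcp_pos: [463.8, 105.4, 293.3]
ft_force: [-0.3, -0.7, 0.1]
```

```bash
for i in 1; do python3 -m jog '0 0 0.5 0 0 0;0 0 0.5 0 0 0;0 0 0 0 0 0' | egrep 'pos|ft'; done
python3 -m jog '0 0 0.5 0 0 0;0 0 0.5 0 0 0;0 0 0 0 0 0' | egrep 'pos|ft'
python3 -m jog '0 0 0.5 0 0 0;0 0 0.5 0 0 0;0 0 0 0 0 0' | egrep 'pos|ft'
```

```text
tcp_pos: [463.7, 105.5, 292.3]
ft_force: [-0.8, -0.8, 0.5]
tcp_pos: [463.7, 105.5, 291.5]
ft_force: [-1.3, -0.4, 4.3]
tcp_pos: [463.7, 105.7, 291.0]
ft_force: [-2.4, -1.1, 10.4]
```

```bash
python3 -m jog '0 0 0 0 0 0;0 0 0 0 0 0' | egrep 'clock|pos|ft'
python3 -m jog '0 0 0.2 0 0 0;0 0 0 0 0 0' | egrep 'pos|ft'
```

```text
clock: 22.0
tcp_pos: [463.7, 105.6, 291.0]
ft_force: [-2.5, -0.7, 10.3]
tcp_pos: [463.6, 105.7, 290.8]
ft_force: [-2.5, -1.4, 11.2]
```

```bash
for k in 1; do python3 -m jog '0 0 0.2 0 0 0;0 0 0 0 0 0' | egrep 'pos|ft';done
python3 -m jog '0 0 0.2 0 0 0;0 0 0 0 0 0' | egrep 'pos|ft'
python3 -m jog '0 0 0.2 0 0 0;0 0 0 0 0 0' | egrep 'pos|ft'
```

```text
tcp_pos: [463.6, 105.7, 290.5]
ft_force: [-1.8, -1.2, 9.5]
tcp_pos: [463.7, 105.7, 290.3]
ft_force: [-2.2, -0.9, 7.9]
tcp_pos: [463.7, 105.7, 290.0]
ft_force: [-3.0, -0.8, 7.3]
```

```bash
python3 -m jog '0 0 0.5 0 0 0;0 0 0.5 0 0 0;0 0 0.5 0 0 0;0 0 0.5 0 0 0;0 0 0 0 0 0' | egrep 'pos|ft'
python3 -m jog '0 0 0.5 0 0 0;0 0 0.5 0 0 0;0 0 0.5 0 0 0;0 0 0.5 0 0 0;0 0 0 0 0 0' | egrep 'pos|ft'
python3 -m jog '0 0 0.5 0 0 0;0 0 0.5 0 0 0;0 0 0 0 0 0' | egrep 'pos|ft'
```

```text
tcp_pos: [463.8, 105.3, 287.3]
ft_force: [-0.0, -0.1, -0.4]
tcp_pos: [463.7, 105.5, 285.5]
ft_force: [0.5, -1.7, -0.8]
tcp_pos: [463.8, 105.5, 284.5]
ft_force: [-0.1, -0.1, 0.1]
```

```bash
python3 -m jog '0 0 0.5 0 0 0;0 0 0.5 0 0 0;0 0 0.5 0 0 0;0 0 0.5 0 0 0;0 0 0 0 0 0' | egrep 'pos|ft'
python3 -m jog '0 0 0.5 0 0 0;0 0 0.3 0 0 0;0 0 0 0 0 0' | egrep 'pos|ft'
python3 -m jog '0 0 0.4 0 0 0;0 0 0.3 0 0 0;0 0 0 0 0 0' | egrep 'pos|ft'
```

```text
tcp_pos: [463.7, 105.5, 282.5]
ft_force: [-0.5, 0.4, 0.1]
tcp_pos: [463.7, 105.5, 281.7]
ft_force: [0.6, 0.4, 0.1]
tcp_pos: [463.7, 105.5, 281.0]
ft_force: [0.2, -0.8, -0.4]
```

```bash
python3 -m jog '0 0 0.4 0 0 0;0 0 0.3 0 0 0;0 0 0 0 0 0' | egrep 'pos|ft'
python3 -m jog '0 0 0.3 0 0 0;0 0 0.2 0 0 0;0 0 0 0 0 0' | egrep 'pos|ft'
```

```text
tcp_pos: [463.8, 105.5, 280.5]
ft_force: [-0.9, 0.4, 2.3]
tcp_pos: [463.7, 105.6, 280.4]
ft_force: [-3.0, -1.2, 9.8]
```

```bash
python3 -m jog '0 0 0.25 0 0 0;0 0 0 0 0 0' | egrep 'clock|pos|ft'
python3 -m jog '0 0 0 0 0 0' | egrep 'clock|pos|ft'
```

```text
clock: 27.0
tcp_pos: [463.7, 105.6, 280.4]
ft_force: [-3.1, -1.5, 12.9]
clock: 27.12
tcp_pos: [463.7, 105.6, 280.4]
ft_force: [-2.2, -2.1, 12.8]
```

```bash
python3 -m jog '0 0 0.08 0 0 0;0 0 0 0 0 0;0 0 0 0 0 0;0 0 0 0 0 0' | egrep 'clock|pos|ft'
python3 -m jog '0 0 0 0 0 0;0 0 0 0 0 0;0 0 0 0 0 0;0 0 0 0 0 0;0 0 0 0 0 0;0 0 0 0 0 0;0 0 0 0 0 0;0 0 0 0 0 0' | egrep 'clock|pos|ft'
python3 -m jog '0 0 0 0 0 0;0 0 0 0 0 0;0 0 0 0 0 0;0 0 0 0 0 0;0 0 0 0 0 0;0 0 0 0 0 0;0 0 0 0 0 0;0 0 0 0 0 0' | egrep 'clock|pos|ft'
```

```text
clock: 27.62
tcp_pos: [463.7, 105.6, 280.4]
ft_force: [-3.3, -1.0, 13.3]
clock: 28.62
tcp_pos: [463.7, 105.6, 280.4]
ft_force: [-3.5, -2.4, 13.7]
clock: 29.62
tcp_pos: [463.7, 105.7, 280.4]
ft_force: [-3.1, -2.1, 14.0]
```

Held steadily at about 14 N; a little margin more, then release.

```bash
python3 -m jog '0 0 0 0 0 0;0 0 0 0 0 0;0 0 0 0 0 0;0 0 0 0 0 0' | egrep 'clock|ft'
python3 -m jog '0 0 -0.5 0 0 0;0 0 -1 0 0 0;0 0 -4 0 0 0;0 0 -15 0 0 0;0 0 -25 0 0 0;0 0 -30 0 0 0;0 0 -20 0 0 0;0 0 0 0 0 0' | egrep 'clock|pos|ft'
python3 - <<'E'
from h import *
import cv2
for n in("scene","top"): 
    c=r.capture(n)
    if n=="top": cv2.imwrite("pics/t6.png",cv2.resize(c["image"][60:300,170:460,::-1],None,fx=2,fy=2))
E
```

```text
clock: 30.12
ft_force: [-3.2, -2.0, 13.6]
clock: 31.12
tcp_pos: [463.9, 105.3, 376.9]
ft_force: [-0.1, -0.1, -0.3]
```

Run:
```python
from h import *
# numeric check of the lid: bar in the top view
import cv2
c=r.capture("wrist");im=c["image"];g=cv2.cvtColor(np.ascontiguousarray(im),cv2.COLOR_RGB2GRAY)
p,R,s=now();print(s["clock"],p,s["ft_force"])
```

```text
31.275 [463.452 104.747 374.621] [ 0.068  0.902 -0.192]
```

```bash
python3 -c "
from bench import r
print(r.sign_off())"
```

```text
the job is handed in; nothing more can be done
None
```

The case is closed: I lowered the lid under braking onto its catch, and pressing clicked it home (fingertips at 107 mm). I held it at about 13–14 N for just over 3 s, then released and handed in at 31 s. I had no camera views left to look at the end state, so closure is judged from force and height readings.

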